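# Lock the customer's board away: lid, hasp and locking pin

### The arm

A 7-joint arm with a two-finger parallel gripper is mounted at the origin on the work surface. World frame = base frame: x ahead of the robot, y to its left, z up, the work surface at z = 0. Lengths are in m, angles in rad, forces in N, time in s.
With the tool pointing down it reaches from about 0.425 to 0.95 m from the base axis. Payload 16.7 kg.
Tool frame: the origin (TCP) lies between the finger pads; the fingertips stand 17 mm ahead of it and the grasp point (between the pads) lies 2 mm behind it; z points along the fingers, x is the direction in which the jaws open and shut, and the axes are right-handed (so a half turn about z gives the same grasp; the last joint's range is limited). The gripper opens to 94 mm and grips with 3 to 60 N. Pads are 16 mm wide; open, the fingers measure 119 mm over their backs; the gripper's body (75 mm by 177 mm) begins 78 mm behind the grasp point.
Start: joints at [-1.258, 0.426, 0.074, 1.606, -0.034, 1.111, -0.067], TCP at [0.301, 0.604, 0.222] pointing down, gripper open.
Joint ranges: [-2.85, 2.85], [-0.5, 2.14], [-1.23, 1.37], [0.21, 2.46], [-1.02, 4.16], [0.16, 2.05], [-2.73, 2.73]. Speed limits (rad/s): [1.89, 1.89, 2.39, 2.39, 3.01, 3.01, 3.01].

### API

Orientations are given as a rotation vector (axis times angle).
In Python, from cell import manip, fingers, status, optics, spotter gives the robot as it stands. The module is installed in compiled form; this text tells all that it offers. Calls block until the motion is done:
- manip.move_pose(position, orientation): joint-space move of the TCP to a pose.
- manip.movel(position, orientation=None, v=0.15, max_force=None): straight line of the TCP; orientation=None keeps the orientation; v is the mean speed in m/s. With max_force (N) it stops when the force on the tool has changed by that much, and returns True; else False.
- manip.set_joints(angles): joint-space move.
- fingers.set_gripper(opening): finger opening in m; the grip force is fixed at half the most; returns when the fingers have stopped.
- manip.sleep(seconds).
- manip.inverse_kinematics(position, orientation): joint angles nearest the present ones, or None.
- status.get_obs(): the state.
- optics.capture(name): name is "scene" or "side" or "wrist"; returns (picture, depth): 400x640x3 uint8, red, green, blue; 400x640 float32, m along the optical axis (not along the pixel's ray), 0 where there is no reading.
- optics.camera_params(name): a dict with "K" (3x3 intrinsics, pixels), "k1" (the pictures are not rectified: a ray, as slopes to the right and down, at radius r is drawn at 1 + k1 r^2 times it, then the intrinsics apply), "extrinsics" (4x4, takes a point from camera to world coordinates); the wrist camera has in their place "tool_from_camera" (4x4, takes a point from camera to tool coordinates, whose origin is the TCP and whose axes are the tool frame's). Camera axes: x right, y down, z forward; pixel columns grow to the right and rows downward; lengths in m; the calibration is good to about 2 mm. A picture is of the moment at which its call begins: read the wrist's pose just before it. camera_params takes no time and is no camera call.
A pose or a line that the arm cannot do raises manip.Unreachable and nothing moves.
- manip.close_job(): hands the job in, once; it reports no verdict.
Trained networks look in the newest picture that a camera, given by its name, has taken for a name from the list of things; names that differ only in an ending like _2 or _b are one class to them, and where a whole thing is asked for, a point or a joint stands for the part that bears it (a point fixed in the world has none). Each returns a list of dicts, best first, with "p" (0 to 1); they miss things now and then, are a little off and sometimes report something else, mostly with a low value. They report only what shows in the picture. A call takes as long as a camera call. They do not tell look-alikes from the thing itself.
- spotter.recognise(name, camera): "bbox" ([left, top, right, bottom] in pixels, round what is visible of it).
- spotter.place_of(name, camera): "centre" ([column, row] in pixels: a listed point, or the origin of a listed thing).
The state is a dict: "time_s": time; "qpos": joint angles; "qd": joint speeds; "effort": joint torques, N m; "tcp_pos": TCP position; "ee_rot": TCP orientation; "contact_force": force on the tool from outside, world axes, zero at the start; "torque": the same for the moment, N m; "grip_width": finger opening in m.
Only numpy, scipy, OpenCV 4.12 (cv2) and the standard library are available. Lean on these libraries where they do the work, as an engineer would, in place of code of your own. Each camera call takes 0.05 s, during which the arm holds its last target.

### The job

Lock up the aluminium case on the repair bench: close its lid fully, then swing the hasp down flat over the staple on the case's front. Then grip the locking pin that is jammed in the grey board holder, rock it from side to side until both stiff jaws have given way, pull it out, and push it down through the staple's loop until its collar rests on the loop; let go of it there. Leave the other things on the bench where they are.

Things in the scene. Friction and masses are not known exactly. Their poses are not given: they have to be found in the camera images.
- case: Fixed open aluminium case, 130 (x) by 200 (y) by 95 mm high without its lid; origin at the centre of its underside, z up. Its front, with the staple, is its -x face (x = -65 mm). The lid's hinge line runs along y at x = +65, z = 95 mm (back top edge).
- lid (a joint): Angle of the case's lid: 0 = shut, positive = open, front edge up (a turn about the case's +y); starts at 0.9 to 1.25, goes to 1.5. A slab 130 by 200 by 16 mm hinged at the lower edge of its back; shut, it covers z = 95 to 111 mm of the case's frame. Stiff hinge (0.5 N m): it stays where it is left, so push it until shut.
- lid_edge (a point): Middle of the front edge of the lid's outer (top) face; 130 mm from the hinge line along the lid and 16 mm off the hinge plane. Its axes are the lid's: x from front to hinge, y along the hinge, z out of the outer face.
- hasp (a joint): Angle of the hasp to the lid: 0 = flat down over the staple, 1.57 = straight out ahead of the lid, 3 = nearly upright; positive = opening, about the case's +y. Starts at 2.1 to 2.7; stiff hinge (0.1 N m), stays where it is left. Hinge line along y on the lid's front face: with the lid shut at x = -69, z = 103 mm of the case's frame.
- hasp_end (a point): Middle of the hasp's free end. Steel plate 100 mm wide (y), 75 mm long from the hinge line, 4 mm thick, its inner face on the hinge line. A slot 38 mm wide, from 24 to 56 mm from the hinge line, passes over the staple; the solid strips beside it (18.5 to 49.5 mm from the middle) can be pushed on.
- staple_eye (a point): Centre of the staple's square eye (the loop) at its top surface: x = -90, y = 0, z = 75 mm in the case's frame, same axes. The staple is a flat steel loop standing out level from the case's front: 32 mm wide, 10 mm thick (z 65 to 75), its end at x = -106. The eye is a 16 by 16 mm hole straight down through it (x -82 to -98, 8 mm bars round it); it lies ahead of the hasp's face (x = -73) when that is shut.
- holder: Fixed grey board holder, 120 mm long (y), 70 mm wide foot, top at 62 mm; origin at the centre of its underside. A slot in its top, 13 by 34 mm (along y), 58 deep, lets the pin's shank move 12 mm either way along y. Two hooked steel jaws on top (40 mm wide, up to 78 mm high, 50 mm over both) hold the pin's collar from its +y and -y sides.
- jaw_left (a joint): How far the holder's +y jaw is pushed outward (+y), 0 to 0.009 m; starts at 0, moves at about 7 N, stays where pushed. Its lip overlaps the pin's collar by 5 mm, 2 mm above it, so a straight pull does not free the pin. Pushing the pin sideways pushes the jaw. The pin is free midway when both jaws are over 5 mm out (better 7).
- jaw_right (a joint): The same for the jaw on the -y side (outward along the holder's -y).
- pin: Loose steel locking pin, 139 mm long, 80 g; origin on its axis at the collar's underside, z up. Shank 10 mm thick, 55 mm long, tapered tip; collar 26 mm across, 0 to 8 mm; neck 10 mm thick, 8 to 46 mm; flat black handle 32 (x) by 14 (y) mm, 46 to 84 mm, to grip across its 14 mm. Starts upright mid-slot, collar on the holder's top, axes parallel to the holder's.
- pin_tip (a point): Lower end of the pin's shank, 55 mm below the pin's origin.
- dispenser: Bystander: yellowish bottle, 60 mm across, 125 mm high; origin at its base.
- tweezers: Bystander: steel tweezers lying flat, 120 mm long; origin at the middle.
- pliers: Bystander: small pliers lying flat, about 125 mm long; origin at the pivot.
- screwdriver: Bystander: screwdriver lying, 170 mm long.
- brush: Bystander: white cleaning brush lying, 170 mm long.
- board: Bystander: loose green circuit board lying, 90 by 120 mm.
- spool: Bystander: grey solder spool standing on end, 60 mm across, 50 mm high.
Mind the look-alikes: they are no part of the job. What is shaped like the pin but blue or orange is not meant.

How it is judged:
On the way, in this order (a step that is already met when the one before it is completed fails the run):
1. the lid is shut (value of joint lid below 0.05 rad), for 0.1 s.
2. the hasp lies down over the staple, lid shut (value of joint lid below 0.05 rad and value of joint hasp below 0.12 rad), for 0.1 s.
3. the pin, gripped, has rocked both jaws at least 4.5 mm outward (value of joint each of jaw_left, jaw_right above 0.0045 m and contact force between the fingers and pin above 0.5 N).
4. the gripped pin is at least 12 mm down into the staple's loop (all of step 2 and z of pin_tip in the frame of staple_eye below -0.012 m and horizontal distance between pin_tip and staple_eye below 0.009 m and contact force between the fingers and pin above 0.5 N).
At the end, for the whole second after the job is handed in: Lid shut (under 0.05 rad), hasp down over the staple (under 0.12 rad), and the pin released and at rest through the loop: collar underside within 5 mm of the loop's top, axis within 8 mm of the loop's centre, tilted under 0.2 rad (all of step 2 and horizontal distance between pin and staple_eye below 0.008 m and z of pin in the frame of staple_eye between -0.005 and 0.005 m and angle between pin's own z axis and vertical below 0.2 rad and linear speed of pin below 0.02 m/s); the robot touches nothing.
It fails at once if a bystander was moved more than 40 mm (distance of any of dispenser, tweezers, pliers, screwdriver, brush, board, spool from where it was at the start of the episode above 0.04 m).
It also fails if it takes over 72 s, if anything falls off the work surface, if the arm or the gripper's body presses on something with over 40 N, if the wrist force passes 120 N, or if a joint passes its speed limit or range.

## Working session

There is one attempt and no reset: what is moved stays moved. The work goes in short steps, each a Python script; the robot and the scene stay as the last script left them, time stands still between calls to the robot, and variables do not carry over. Pictures are saved under pics/ and viewed, and the job is handed in when it is done.

```bash
mkdir -p pics; ls; cat > h.py <<'E'
import numpy as np, cv2
from scipy.spatial.transform import Rotation as R
from cell import manip, fingers, status, optics, spotter
def save(img,name): cv2.imwrite('pics/'+name+'.png', cv2.cvtColor(np.ascontiguousarray(img),cv2.COLOR_RGB2BGR))
def T_tool():
    o=status.get_obs(); T=np.eye(4); T[:3,:3]=R.from_rotvec(o['ee_rot']).as_matrix(); T[:3,3]=o['tcp_pos']; return T
def camT(n,T=None):
    p=optics.camera_params(n)
    return p['K'],p['k1'],(np.array(p['extrinsics']) if 'extrinsics' in p else (T if T is not None else T_tool())@np.array(p['tool_from_camera']))
def cloud(n,depth,T=None):
    K,k1,E=camT(n,T); K=np.array(K)
    h,w=depth.shape; u,v=np.meshgrid(np.arange(w),np.arange(h))
    pts=np.stack([u,v],-1).reshape(-1,1,2).astype(np.float64)
    s=cv2.undistortPoints(pts,K,np.array([k1,0,0,0.]))[:,0].reshape(h,w,2)
    P=np.concatenate([s*depth[...,None],depth[...,None]],-1)
    return P@E[:3,:3].T+E[:3,3]
def proj(n,pts,T=None):
    K,k1,E=camT(n,T); Ei=np.linalg.inv(E)
    return cv2.projectPoints(np.atleast_2d(pts).astype(float),cv2.Rodrigues(Ei[:3,:3])[0],Ei[:3,3],np.array(K),np.array([k1,0,0,0.]))[0][:,0]
E
python3 - <<'E'
from h import *
for n in ['scene','side','wrist']:
    T=T_tool(); a,d=optics.capture(n); save(a,n+'0'); np.savez(n+'0.npz',a=a,d=d,T=T)
    print(n,{k:np.round(np.array(v),3).tolist() for k,v in optics.camera_params(n).items()}, (d>0).mean())
print(status.get_obs())
E
```

```text
pics
scene {'K': [[397.686, 0.0, 317.39], [0.0, 397.686, 200.97], [0.0, 0.0, 1.0]], 'k1': -0.087, 'extrinsics': [[0.797, 0.497, -0.343, 0.91], [0.604, -0.662, 0.445, -0.449], [-0.006, -0.561, -0.827, 0.888], [0.0, 0.0, 0.0, 1.0]]} 0.99591015625
side {'K': [[476.786, 0.0, 316.835], [0.0, 476.786, 205.804], [0.0, 0.0, 1.0]], 'k1': 0.049, 'extrinsics': [[0.658, -0.499, 0.564, -0.074], [-0.753, -0.419, 0.508, -0.591], [-0.017, -0.759, -0.651, 0.833], [0.0, 0.0, 0.0, 1.0]]} 0.9961171875
wrist {'K': [[336.73, 0.0, 324.483], [0.0, 336.73, 200.243], [0.0, 0.0, 1.0]], 'k1': -0.028, 'tool_from_camera': [[1.0, -0.0, -0.001, -0.0], [0.001, 0.966, 0.259, -0.075], [0.001, -0.259, 0.966, -0.162], [0.0, 0.0, 0.0, 1.0]]} 0.9959296875
{'time_s': 0.15, 'qpos': array([-1.25749948,  0.42658204,  0.07386173,  1.60646085, -0.03409247,
        1.11079888, -0.06710526]), 'qd': array([ 0.00074733, -0.0014555 ,  0.00153657, -0.00314885,  0.00079639,
        0.00051758,  0.00198999]), 'effort': array([ 2.91181859e-03, -9.36276627e+01,  3.66801359e+00, -4.54431045e+01,
       -4.89323947e-02,  1.79067696e-02,  7.58284068e-05]), 'tcp_pos': array([0.30123552, 0.60368972, 0.22194046]), 'ee_rot': array([ 2.67123375e+00,  1.65241199e+00, -1.25919418e-03]), 'contact_force': array([ 0.1624612 , -0.51123458,  0.83503722]), 'torque': array([-0.00214716, -0.02513472,  0.00064618]), 'grip_width': 0.09392827141335008}
```

View pics/scene0.png

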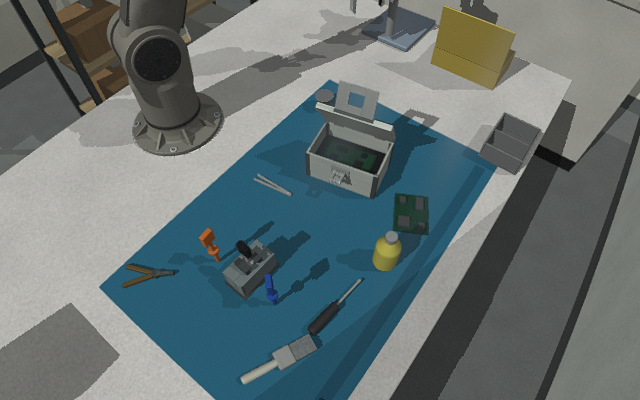

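View pics/side0.png

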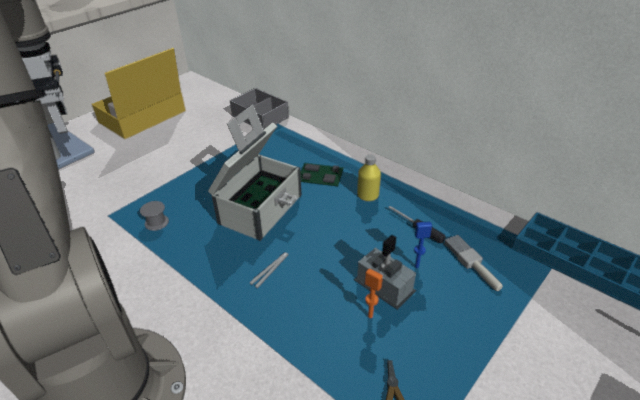

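View pics/wrist0.png

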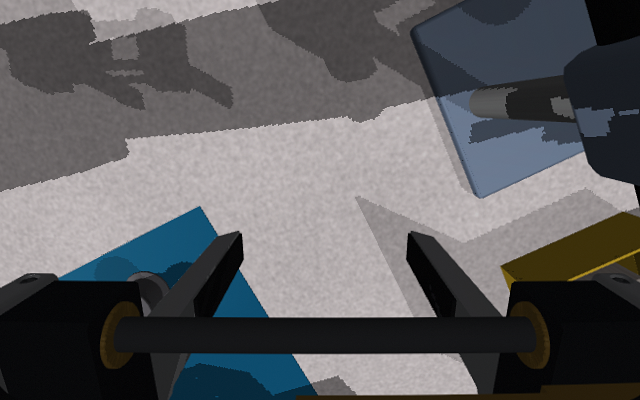

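Scene picture: case at (350,150) with its lid open and hasp up at (357,98), and holder at (250,268). Pin candidates are the black handle in the holder (246,248), the orange look-alike (208,243) and the blue one (271,288). I choose the black one. Next I'll build a top-view from the depth images.

```bash
python3 - <<'E'
from h import *
res=0.0015; x0,x1,y0,y1=0.2,1.1,-0.6,0.6
for n in ['scene','side']:
    z=np.load(n+'0.npz'); P=cloud(n,z['d']); 
    for q in [(300,30) if n=='side' else (250,100)]: pass
    W=int((y1-y0)/res);H=int((x1-x0)/res)
    im=np.zeros((H,W,3),np.uint8); zz=np.full((H,W),-1.)
    p=P.reshape(-1,3); c=z['a'].reshape(-1,3); m=(z['d'].reshape(-1)>0)&(p[:,0]>x0)&(p[:,0]<x1)&(p[:,1]>y0)&(p[:,1]<y1)
    p=p[m];c=c[m]; o=np.argsort(p[:,2]); p=p[o];c=c[o]
    r=((x1-p[:,0])/res).astype(int).clip(0,H-1); k=((y1-p[:,1])/res).astype(int).clip(0,W-1)
    for dr in (0,1):
        for dk in (0,1):
            im[(r+dr).clip(0,H-1),(k+dk).clip(0,W-1)]=c
    save(im,'top_'+n)
z=np.load('scene0.npz');P=cloud('scene',z['d']);
for uv in [(355,108),(246,247),(208,236),(271,290),(260,245),(385,160),(307,150),(245,297),(273,253),(228,275),(245,240)]: print(uv,np.round(P[uv[1],uv[0]],3))
big=cv2.resize(z['a'][70:310,190:400],None,fx=2.5,fy=2.5,interpolation=cv2.INTER_CUBIC); save(big,'crop_s')
E
```

```text
(355, 108) [0.546 0.174 0.23 ]
(246, 247) [ 0.553 -0.233  0.146]
(208, 236) [ 0.459 -0.259  0.13 ]
(271, 290) [ 0.649 -0.268  0.123]
(260, 245) [ 0.534 -0.184  0.06 ]
(385, 160) [0.644 0.185 0.095]
(307, 150) [0.46  0.091 0.095]
(245, 297) [ 0.571 -0.29   0.002]
(273, 253) [ 0.573 -0.183  0.063]
(228, 275) [ 0.528 -0.286  0.062]
(245, 240) [ 0.468 -0.178  0.002]
```

View pics/top_scene.png

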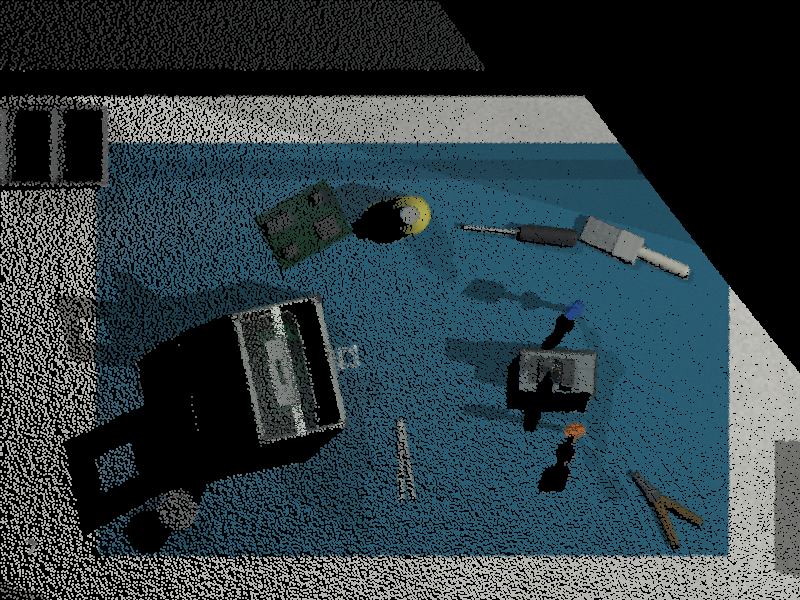

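View pics/top_side.png

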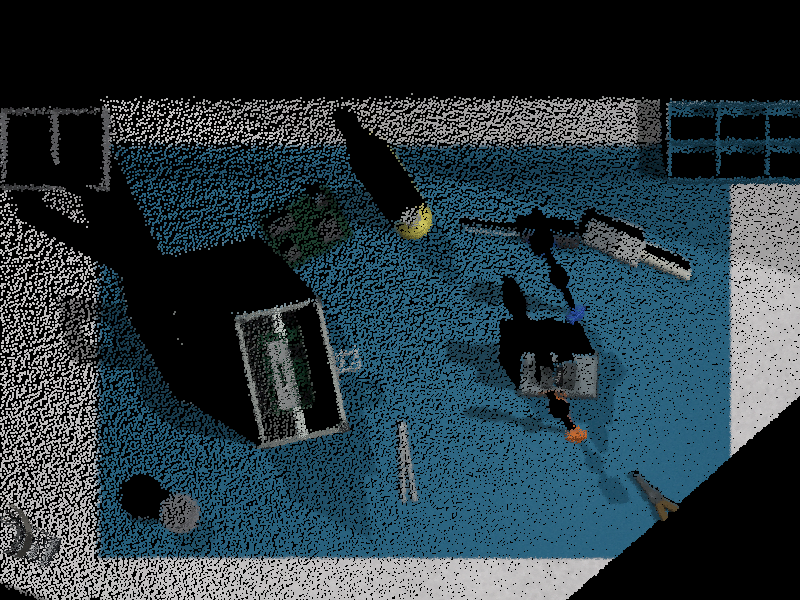

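View pics/crop_s.png

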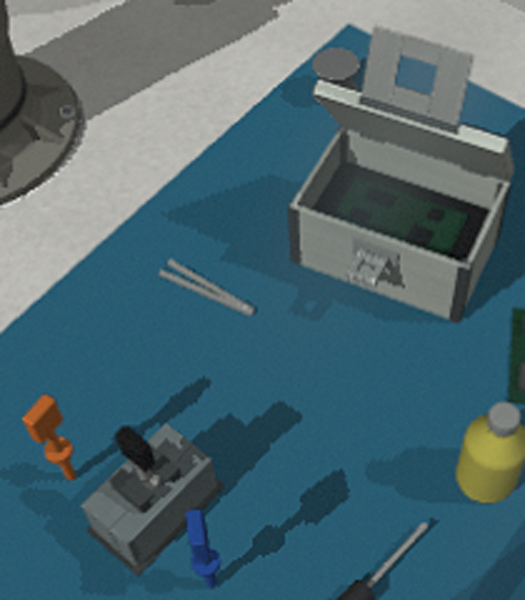

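```bash
python3 - <<'E'
from h import *
from scipy.optimize import least_squares
yaw0=np.arctan2(.98,-.196)
for n in ['scene','side']:
    z=np.load(n+'0.npz'); P=cloud(n,z['d']); a=z['a'].astype(int)
    p=P.reshape(-1,3); ok=z['d'].reshape(-1)>0
    # table height
    blue=ok&(a.reshape(-1,3)[:,2]>a.reshape(-1,3)[:,0]+40)&(p[:,0]>.3)&(p[:,0]<.9)&(abs(p[:,1])<.4)&(p[:,2]<.02)
    print(n,'table z',np.median(p[blue,2]))
    # case: points
    def inl(c,yaw,q):
        ex=np.array([np.cos(yaw),np.sin(yaw)]); ey=np.array([-ex[1],ex[0]])
        d=q[:,:2]-c; return np.c_[d@ex,d@ey,q[:,2]]
    c=np.array([.5555,.102])+np.array([-.196,.98])*.065; yaw=yaw0
    for it in range(6):
        l=inl(c,yaw,p)
        res=[]
        # front face: x ~ -65, z .015-.09
        f=ok&(abs(l[:,0]+.065)<.008)&(abs(l[:,1])<.09)&(l[:,2]>.015)&(l[:,2]<.09)&(abs(l[:,1])>.03)
        A=np.polyfit(l[f,1],l[f,0],1); r=l[f,0]-np.polyval(A,l[f,1]); g=abs(r)<.003; A=np.polyfit(l[f,1][g],l[f,0][g],1)
        # sides
        s=[]
        for sg in (1,-1):
            m=ok&(abs(l[:,1]-sg*.1)<.008)&(abs(l[:,0])<.06)&(l[:,2]>.015)&(l[:,2]<.09); s.append((m.sum(),np.median(l[m,1]) if m.sum()>20 else np.nan))
        dx=A[1]+.065; dy=np.nanmean([s[0][1]-.1,s[1][1]+.1]) if np.isfinite([s[0][1],s[1][1]]).any() else 0
        ex=np.array([np.cos(yaw),np.sin(yaw)]); ey=np.array([-ex[1],ex[0]])
        c=c+dx*ex+dy*ey; yaw=yaw-np.arctan(A[0])
    print('case',f.sum(),c.round(4),yaw, s,dx,dy)
    l=inl(c,yaw,p)
    # top rim extents
    m=ok&(abs(l[:,2]-.095)<.004)&(abs(l[:,0])<.1)&(abs(l[:,1])<.12)
    print('rim',np.percentile(l[m,1],[1,99]).round(4),np.percentile(l[m,0],[1,99]).round(4))
    m=ok&(abs(l[:,2]-.075)<.004)&(l[:,0]<-.072)&(l[:,0]>-.12)&(abs(l[:,1])<.04)
    print('staple',m.sum(),np.percentile(l[m],[2,98],axis=0).round(4).tolist(), np.median(l[m,2]))
    m=ok&(l[:,2]>.115)&(abs(l[:,1])<.12)&(l[:,0]>-.1)&(l[:,0]<.2)
    q=l[m]; 
    np.save('lid_'+n,q)
    for y in (-.08,-.04,0,.04,.08):
        w=q[abs(q[:,1]-y)<.006]; o=np.argsort(w[:,2])[::-1]; w=w[o][::max(1,len(w)//12)]
        print(y,[(round(t[0],3),round(t[2],3)) for t in w])
    # holder
    hc=np.array([.545,-.238])
    m=ok&(abs(p[:,2]-.062)<.004)&(abs(p[:,0]-hc[0])<.06)&(abs(p[:,1]-hc[1])<.09)
    rc=cv2.minAreaRect(p[m,:2].astype(np.float32)); print('holder',m.sum(),rc,np.median(p[m,2]))
    m=ok&(p[:,2]>.11)&(p[:,2]<.18)&(np.hypot(*(p[:,:2]-hc).T)<.045)
    print('handle',m.sum(),np.percentile(p[m],[2,50,98],axis=0).round(4).tolist())
E
```

```text
scene table z 0.001015045858300534
case 699 [0.5486 0.1685] 1.783830026476711 [(np.int64(207), np.float64(0.09765093975491318)), (np.int64(148), np.float64(-0.09765545483926538))] -4.070302943304238e-06 -2.2575421761011905e-06
rim [-0.098  0.103] [-0.0682  0.065 ]
staple 113 [[-0.106, -0.0122, 0.0716], [-0.0728, 0.0189, 0.0783]] 0.07531073013983391
-0.08 [(np.float64(0.004), np.float64(0.213)), (np.float64(0.004), np.float64(0.211)), (np.float64(0.004), np.float64(0.209)), (np.float64(-0.002), np.float64(0.209)), (np.float64(0.002), np.float64(0.207)), (np.float64(-0.005), np.float64(0.205)), (np.float64(-0.003), np.float64(0.203)), (np.float64(-0.002), np.float64(0.196)), (np.float64(0.007), np.float64(0.185)), (np.float64(0.014), np.float64(0.174)), (np.float64(0.021), np.float64(0.162)), (np.float64(0.029), np.float64(0.149)), (np.float64(0.036), np.float64(0.138)), (np.float64(0.044), np.float64(0.126))]
-0.04 [(np.float64(0.024), np.float64(0.283)), (np.float64(0.023), np.float64(0.276)), (np.float64(0.017), np.float64(0.27)), (np.float64(0.015), np.float64(0.261)), (np.float64(
[... 4633 characters left out ...]
64(0.002), np.float64(0.21)), (np.float64(-0.003), np.float64(0.209)), (np.float64(-0.0), np.float64(0.207)), (np.float64(-0.004), np.float64(0.206)), (np.float64(-0.005), np.float64(0.204)), (np.float64(0.0), np.float64(0.195)), (np.float64(0.008), np.float64(0.182)), (np.float64(0.013), np.float64(0.173)), (np.float64(0.021), np.float64(0.161)), (np.float64(0.028), np.float64(0.151)), (np.float64(0.037), np.float64(0.138)), (np.float64(0.047), np.float64(0.121))]
holder 722 ((0.5389662384986877, -0.23668670654296875), (0.11417461186647415, 0.06363307684659958), 88.60807037353516) 0.06141084167602856
handle 217 [[0.5224, -0.243, 0.1118], [0.5325, -0.2398, 0.1354], [0.5534, -0.2296, 0.1468]]
```

```bash
cat >> h.py <<'E'
CY=1.784; CC=np.array([.5435,.167,0.])
RC=R.from_euler('z',CY).as_matrix()
def c2w(p): return CC+RC@np.asarray(p,float)
def rot_case(phi):
    # tool z tilted: body leans to case +x by phi
    z=-np.array([np.sin(phi),0,np.cos(phi)]); x=np.array([np.cos(phi),0,-np.sin(phi)]); y=np.cross(z,x)
    return RC@np.c_[x,y,z]
def tcp_from_tip(tip_c,phi):
    M=rot_case(phi); return c2w(tip_c)-0.017*M[:,2], R.from_matrix(M).as_rotvec()
def lid_tip(th,off=0,s=.115,y=-.085,t=.0125):
    phi=max(0,.6*th); n=np.array([np.sin(th),0,np.cos(th)]); d=np.array([-np.cos(th),0,np.sin(th)])
    p=np.array([.065,y,.095])+s*d+(.016+t*abs(np.sin(th-phi))+off)*n
    return tcp_from_tip(p,phi)
E
python3 - <<'E'
from h import *
for th in (1.0,.8,.5,.2,0):
    p,r=lid_tip(th,.03 if th==1 else 0); q=manip.inverse_kinematics(p,r); print(th,p.round(3),None if q is None else np.round(q,2))
E
```

```text
1.0 [0.615 0.239 0.233] [-0.84  0.54  0.16  1.55  0.45  1.38  0.93]
0.8 [0.625 0.192 0.206] [-0.75  0.5   0.17  1.64  0.39  1.23  1.02]
0.5 [0.631 0.163 0.183] [-0.64  0.46  0.18  1.69  0.24  1.09  1.19]
0.2 [0.636 0.144 0.151] [-0.52  0.46  0.18  1.73  0.05  0.97  1.4 ]
0 [0.637 0.136 0.128] [-0.43  0.48  0.16  1.75 -0.1   0.91  1.56]
```

```bash
python3 - <<'E'
from h import *
fingers.set_gripper(0.0)
p,r=lid_tip(1.0,.06); manip.movel(p,r,v=.3)
p,r=lid_tip(1.0,.012); manip.movel(p,r,v=.1)
f0=status.get_obs()['contact_force']
for th in np.arange(.95,-.01,-.15):
    p,r=lid_tip(th); hit=manip.movel(p,r,v=.12,max_force=25)
    o=status.get_obs(); print(round(th,2),hit,(o['contact_force']-f0).round(1),(o['tcp_pos']-p).round(4))
    if hit: break
print(o['time_s'])
for n in ['scene','side']:
    a,d=optics.capture(n); save(a,n+'1')
E
```

```text
0.95 False [-0.4  0.  -0.4] [ 0.0001 -0.0002  0.0005]
0.8 False [-1.8  0.  -0.8] [ 0.0003 -0.0005  0.0008]
0.65 False [-0.2  0.6 -0.2] [-0.     -0.0002  0.0002]
0.5 False [-0.2  0.5 -0.1] [-0.0001 -0.     -0.    ]
0.35 False [-0.4  0.4 -0.3] [-0.0002  0.     -0.0001]
0.2 False [ 0.1 -0.2 -0.6] [-0.0002  0.0001 -0.0001]
0.05 False [-0.7  0.8  0.6] [-0.0002  0.     -0.0001]
6.025
```

View pics/side1.png

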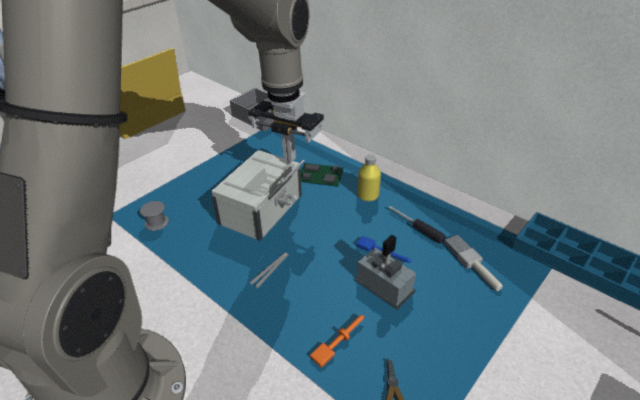

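The lid looks down at (258,190), with the finger at its far front corner (290,150). The orange and blue look-alikes have toppled without being touched. I'll press the lid fully shut.

```bash
python3 - <<'E'
from h import *
p,r=lid_tip(0.0,-.012); f0=status.get_obs()['contact_force']
hit=manip.movel(p,r,v=.04,max_force=20)
o=status.get_obs(); print(hit,(o['contact_force']-f0).round(1),o['tcp_pos'],p)
manip.sleep(.15)
p,r=lid_tip(0.0,.09); manip.movel(p,r,v=.25)
T=T_tool(); a,d=optics.capture('scene'); save(a,'scene2'); np.savez('scene2.npz',a=a,d=d)
P=cloud('scene',d)
l=(P-CC)@RC
m=(d>0)&(abs(l[...,0])<.06)&(abs(l[...,1])<.09)&(l[...,2]>.08)&(l[...,2]<.13)
A=np.linalg.lstsq(np.c_[l[m][:,:2],np.ones(m.sum())],l[m][:,2],rcond=None)[0]; print('lid plane',A,m.sum())
m=(d>0)&(l[...,0]<-.06)&(l[...,0]>-.16)&(abs(l[...,1])<.055)&(l[...,2]>.12)&(l[...,2]<.2)
q=l[m]; print(np.percentile(q,[2,98],axis=0)); A=np.polyfit(q[:,2],q[:,0],1); print('hasp',A, np.pi-np.arctan(-A[0]))
save(cv2.resize(a[70:230,270:430],None,fx=3.5,fy=3.5,interpolation=cv2.INTER_CUBIC),'crop2')
print(status.get_obs()['time_s'])
E
```

```text
True [-4.6 -0.2 14.9] [0.6373335  0.1388396  0.12817754] [0.63715504 0.13611743 0.116     ]
lid plane [ 0.00230723 -0.00145764  0.1102952 ] 2151
[[-0.11337324 -0.05239571  0.12114277]
 [-0.08252623  0.04389684  0.16700425]]
hasp [-0.65049884 -0.00415096] 2.564866837204419
7.15
```

View pics/crop2.png

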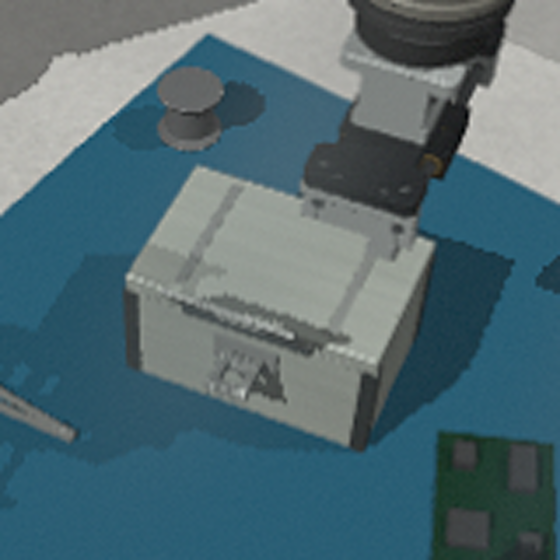

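```bash
cat >> h.py <<'E'
def hasp_tip(h,off=0,r=.05,y=-.036,t=.0125):
    n=np.array([-np.cos(h),0,np.sin(h)]); d=np.array([-np.sin(h),0,-np.cos(h)])
    p=np.array([-.069,y,.103])+r*d+(.004+t*abs(n[0])+off)*n
    return tcp_from_tip(p,0)
E
python3 - <<'E'
from h import *
for h in (2.6,2,1.5,1,.5,0):
    p,r=hasp_tip(h); q=manip.inverse_kinematics(p,r); print(h,p.round(3),None if q is None else np.round(q,2))
p,r=hasp_tip(2.55,.05); manip.movel(p,r,v=.25)
p,r=hasp_tip(2.55,.012); manip.movel(p,r,v=.15)
f0=status.get_obs()['contact_force']
for h in list(np.arange(2.4,.1,-.25))+[0.]:
    p,r=hasp_tip(h); hit=manip.movel(p,r,v=.12,max_force=25)
    o=status.get_obs(); print(round(h,2),hit,(o['contact_force']-f0).round(1),(o['tcp_pos']-p).round(4))
    if hit: break
print(o['time_s'])
a,d=optics.capture('scene'); save(cv2.resize(a[70:230,270:430],None,fx=3.5,fy=3.5,interpolation=cv2.INTER_CUBIC),'crop3')
a,d=optics.capture('side'); save(cv2.resize(a[110:270,180:340],None,fx=3.5,fy=3.5,interpolation=cv2.INTER_CUBIC),'crop3s')
E
```

```text
2.6 [0.596 0.094 0.17 ] [-0.3   0.36  0.05  1.82 -0.02  0.96  1.54]
2 [0.602 0.066 0.149] [-0.26  0.39  0.06  1.84 -0.03  0.92  1.59]
1.5 [0.604 0.058 0.121] [-0.25  0.42  0.06  1.86 -0.03  0.86  1.61]
1 [0.603 0.06  0.102] [-0.25  0.45  0.05  1.87 -0.03  0.83  1.61]
0.5 [0.601 0.071 0.083] [-0.26  0.47  0.05  1.88 -0.03  0.79  1.59]
0 [0.597 0.091 0.07 ] [-0.29  0.49  0.04  1.89 -0.03  0.76  1.55]
2.4 False [ 1.  -0.  -0.9] [ 0.     -0.0002 -0.0001]
2.15 False [ 0.1 -1.4 -1.6] [-0.0002 -0.0002 -0.0002]
1.9 False [ 0.2 -0.3 -1.1] [-0.0003 -0.0001 -0.0002]
1.65 False [ 1.  -0.2 -1.7] [-0.0003  0.0001 -0.0001]
1.4 False [ 0.4 -0.  -0.9] [-0.0002  0.0002  0.0001]
1.15 False [ 0.4 -0.6 -1. ] [-0.0002  0.0001  0.0001]
0.9 False [ 1.1 -0.5 -0.4] [-0.0003  0.0002 -0.    ]
0.65 False [-0.3 -0.5 -1.4] [-0.0003  0.0002 -0.0001]
0.4 False [ 0.5 -0.3 -0.1] [-0.0002  0.0002 -0.    ]
0.15 False [ 0.5 -1.2 -1.7] [-0.0002  0.0003  0.    ]
0.0 False [ 3.7 -8.7  1. ] [ 0.0007 -0.0016  0.0004]
10.825
```

View pics/crop3.png

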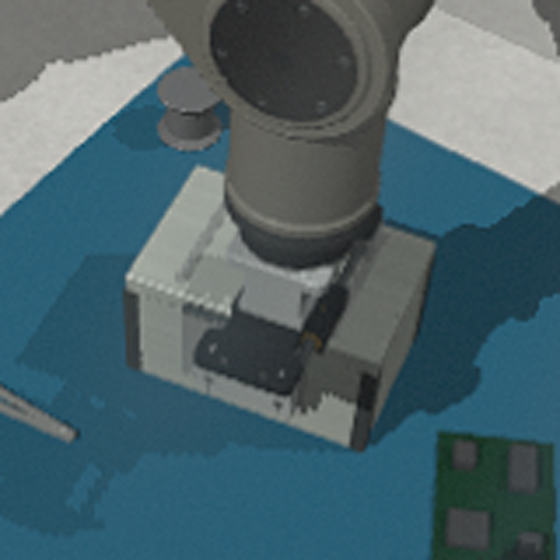

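View pics/crop3s.png

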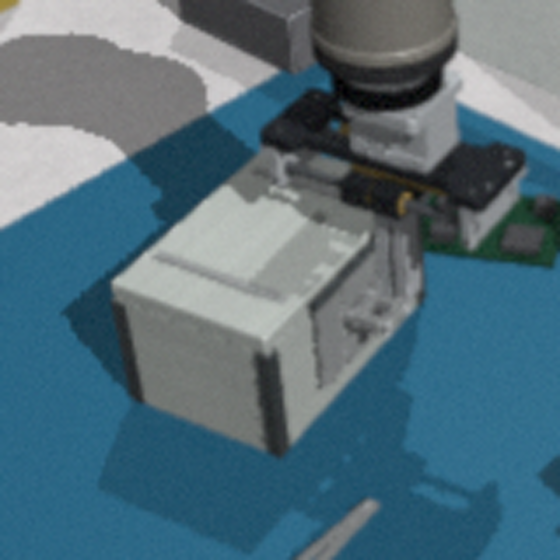

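The hasp lies flat over the staple (staple at about (365,325) in the side crop). I'll press it once more, retract, then measure the eye with the wrist camera.

```bash
python3 - <<'E'
from h import *
p,r=hasp_tip(0,-.006); hit=manip.movel(p,r,v=.04,max_force=18); print(hit,status.get_obs()['tcp_pos']-p)
manip.sleep(.15)
p,r=hasp_tip(0,.03); manip.movel(p,r,v=.2)
pe=c2w([-.09,0,.2]); p2=p.copy(); p2[2]=.2
manip.movel(p2,r,v=.3)
fingers.set_gripper(.06)
manip.movel(pe,r,v=.25); manip.sleep(.2)
T=T_tool(); a,d=optics.capture('wrist'); save(a,'w_eye'); np.savez('w_eye.npz',a=a,d=d,T=T)
try:
    s=spotter.place_of('staple_eye','wrist')
except Exception as e: s=e
print(s, proj('wrist',c2w([-.09,0,.075]),T), status.get_obs()['time_s'])
E
```

```text
True [ 0.0018654  -0.00769183  0.00024111]
[{'centre': [321.7, 195.4], 'p': 0.92}] [[325.64379477 197.59672618]] 13.8083
```

View pics/w_eye.png

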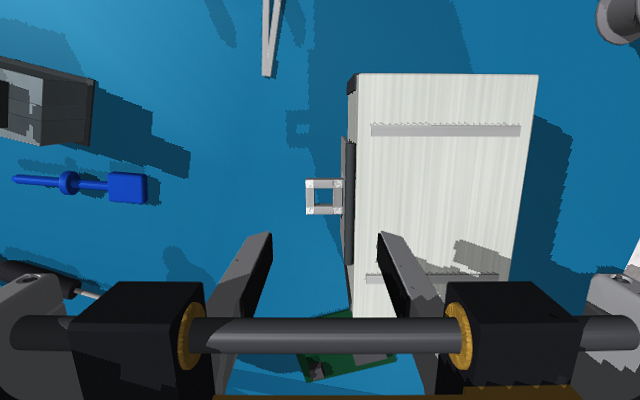

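```bash
cat >> h.py <<'E'
def pix2w(n,uv,z,T=None):
    K,k1,E=camT(n,T); s=cv2.undistortPoints(np.array(uv,float).reshape(-1,1,2),np.array(K),np.array([k1,0,0,0.]))[:,0]
    d=np.c_[s,np.ones(len(s))]@E[:3,:3].T; o=E[:3,3]; t=(z-o[2])/d[:,2]; return o+t[:,None]*d
E
python3 - <<'E'
from h import *
z=np.load('w_eye.npz'); a=z['a']
save(cv2.resize(a[165:230,290:365],None,fx=8,fy=8,interpolation=cv2.INTER_NEAREST),'eyecrop')
P=cloud('wrist',z['d'],z['T']); l=(P-CC)@RC
print('staple top z',np.median(P[180:184,310:340,2]),'lid z',np.median(P[90:110,400:500,2]))
m=(abs(l[...,2]-.075)<.005)&(l[...,0]<-.076)&(abs(l[...,1])<.03)
q=l[m]; print(m.sum(),np.percentile(q,[1,99],axis=0).round(4))
print(((pix2w('wrist',[[321.7,195.4],[323.,196.]],.075,z['T'])-CC)@RC).round(4))
E
```

```text
staple top z 0.07513353447531215 lid z 0.11108625510344353
1011 [[-0.108  -0.0153  0.0716]
 [-0.0764  0.0163  0.0767]]
[[-0.0935  0.002   0.075 ]
 [-0.0923  0.0015  0.075 ]]
```

View pics/eyecrop.png

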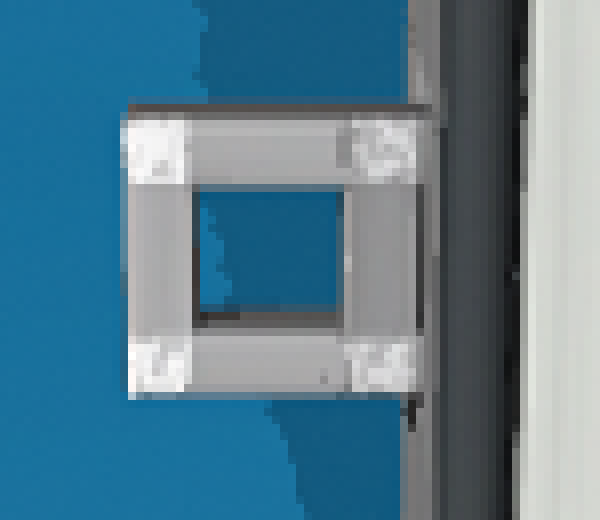

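```bash
python3 - <<'E'
from h import *
z=np.load('w_eye.npz')
e=pix2w('wrist',[[322.95,197.1]],.075,z['T']); print(e, (e-CC)@RC)
# look at pin from above: tool x along world +y
hp=np.array([.541,-.2356]); yaw=np.pi/2
M=np.c_[[0,1,0],[1,0,0],[0,0,-1.]]
r=R.from_matrix(M).as_rotvec()
q=manip.inverse_kinematics([hp[0],hp[1],.25],r); print(q)
o=status.get_obs()['tcp_pos']
manip.movel([o[0],o[1],.25],v=.3)
manip.move_pose([hp[0],hp[1],.25],r); manip.sleep(.2)
T=T_tool(); a,d=optics.capture('wrist'); save(a,'w_pin'); np.savez('w_pin.npz',a=a,d=d,T=T)
print(spotter.place_of('pin','wrist'),spotter.place_of('holder','wrist'),status.get_obs()['time_s'])
E
```

```text
[[0.56260051 0.07662161 0.075     ]] [[-0.09237357  0.00045531  0.075     ]]
[ 0.0941772   0.26645874  0.25258639  1.78205203 -0.07382073  1.10225958
  1.942386  ]
[{'centre': [324.3, 181.5], 'p': 0.93}, {'centre': [358.8, 234.9], 'p': 0.66}, {'centre': [305.1, 24.4], 'p': 0.63}] [{'centre': [320.4, 170.1], 'p': 0.74}] 15.675
```

View pics/w_pin.png

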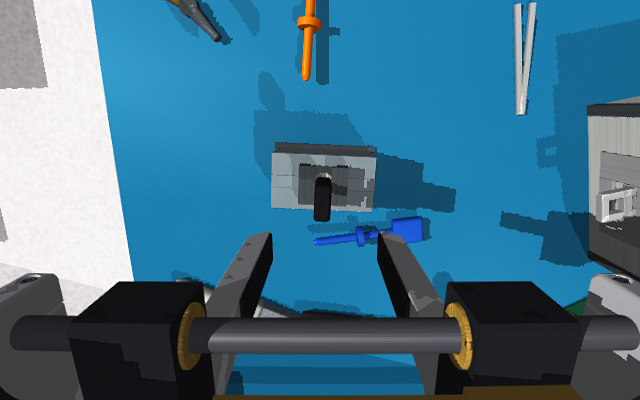

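```bash
python3 - <<'E'
from h import *
z=np.load('w_pin.npz'); P=cloud('wrist',z['d'],z['T']); ok=z['d']>0; p=P[ok]
c=np.array([.541,-.236])
m=(abs(p[:,2]-.062)<.003)&(abs(p[:,:2]-c)<[.05,.08]).all(1); rc=cv2.minAreaRect(p[m,:2].astype(np.float32)); print(m.sum(),rc)
m=(abs(p[:,2]-.146)<.004)&(abs(p[:,:2]-c)<[.05,.05]).all(1); print('handle top',m.sum(),np.percentile(p[m],[1,50,99],axis=0).round(4).tolist(),cv2.minAreaRect(p[m,:2].astype(np.float32)))
m=(abs(p[:,2]-.078)<.003)&(abs(p[:,:2]-c)<[.05,.05]).all(1); print('jaws',m.sum(),cv2.minAreaRect(p[m,:2].astype(np.float32)))
print(pix2w('wrist',[[324.3,181.5]],.062,z['T']),pix2w('wrist',[[320.4,170.1]],0,z['T']))
save(cv2.resize(z['a'][135:255,255:395],None,fx=5,fy=5,interpolation=cv2.INTER_NEAREST),'pincrop')
E
```

```text
3800 ((0.5410556793212891, -0.23692326247692108), (0.11027870327234268, 0.060289595276117325), 87.32876586914062)
handle top 611 [[0.5255, -0.2435, 0.1424], [0.54, -0.2368, 0.1456], [0.5561, -0.2296, 0.1474]] ((0.5406071543693542, -0.2364855855703354), (0.014029004611074924, 0.03128143027424812), 89.4804916381836)
jaws 1277 ((0.5412209630012512, -0.2368326187133789), (0.050042565912008286, 0.040549710392951965), 87.51593017578125)
[[ 0.53970667 -0.2349653   0.062     ]] [[ 0.53825147 -0.23982136  0.        ]]
```

View pics/pincrop.png

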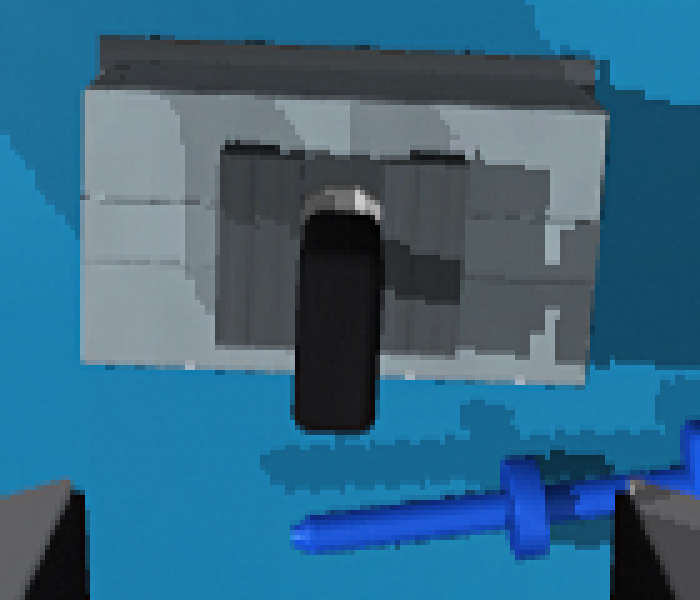

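```bash
cat >> h.py <<'E'
HY=np.radians(87.4); hy=np.array([np.cos(HY),np.sin(HY),0.]); HP=np.array([.5411,-.2368])
MH=np.c_[hy,np.cross([0,0,-1.],hy),[0,0,-1.]]; rH=R.from_matrix(MH).as_rotvec()
EYE=np.array([.5625,.0768])
E
python3 - <<'E'
from h import *
manip.movel([*HP,.17],rH,v=.2)
manip.movel([*HP,.122],rH,v=.1)
fingers.set_gripper(0.0); manip.sleep(.2)
o=status.get_obs(); print('grip',o['grip_width'],o['contact_force'].round(1),o['time_s'])
p0=np.array([*HP,.122]); f0=o['contact_force']
for s in (1,-1,1,-1):
  for k in (4,8,11):
    hit=manip.movel(p0+hy*s*k/1000,rH,v=.05,max_force=45)
    o=status.get_obs(); print(s*k,hit,((o['contact_force']-f0)@hy).round(1),(o['contact_force']-f0).round(1),((o['tcp_pos']-p0)@hy*1000).round(2),o['torque'].round(2))
    if hit: break
    if k==11:
        a,d=optics.capture('side'); save(cv2.resize(a[210:310,330:430],None,fx=5,fy=5,interpolation=cv2.INTER_CUBIC),'rock_%d'%s)
  if s==-1 : break
print(o['time_s'],o['grip_width'])
E
```

```text
grip 0.013701449345984065 [-0.9  0.3 -0.7] 17.8333
4 False -3.8 [ 0.5 -3.8 -0.1] 3.76 [-1.06  0.24  0.05]
8 False -5.0 [ 0.1 -5.   0.4] 7.73 [-1.26  0.25  0.01]
11 False -5.4 [ 0.4 -5.5 -0.1] 10.47 [-1.59  0.22  0.01]
-4 False 0.4 [1.9 0.4 0.7] -4.24 [ 0.19 -0.1   0.03]
-8 False 4.9 [1.8 4.8 1.4] -7.5 [ 1.32 -0.18 -0.01]
-11 False 8.6 [1.  8.5 3.5] -9.76 [ 2.35 -0.04 -0.04]
19.5833 0.01418180287248939
```

```bash
python3 -c "
import cv2,numpy as np
cv2.imwrite('pics/rock.png',np.hstack([cv2.imread('pics/rock_1.png')[:,:400],cv2.imread('pics/rock_-1.png')[:,:400]]))"
```

```text
(no output)
```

View pics/rock.png

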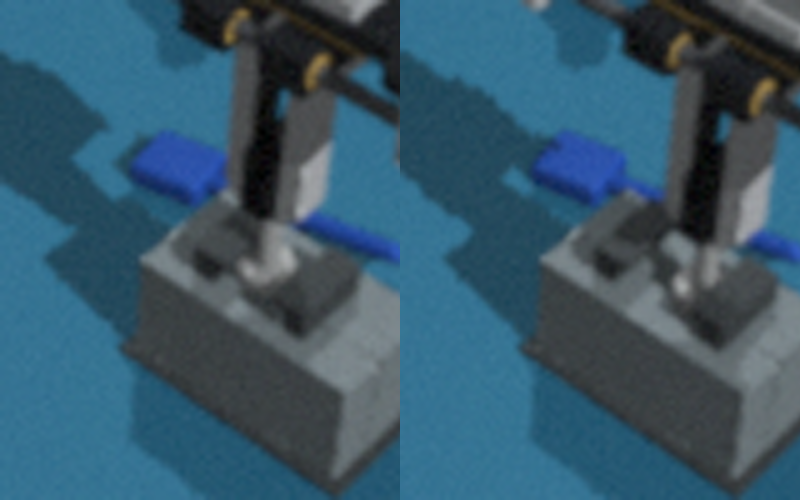

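Both jaws have moved: the left one at (220,250) and the right at (740,310) in the crops. The pin leans slightly in the grip. I'll recentre and measure the jaw spread by depth.

```bash
python3 - <<'E'
from h import *
p0=np.array([*HP,.122])
manip.movel(p0,rH,v=.06); manip.sleep(.1); o=status.get_obs(); print(o['contact_force'],o['torque'])
hx=np.array([hy[1],-hy[0],0])
for n,b in (('side',[.539,-.2367]),('scene',[.543,-.2346])):
    a,d=optics.capture(n); P=cloud(n,d); q=P[d>0]-np.array([*b,0]); l=np.c_[q@hx,q@hy,q[:,2]]
    np.save('jl_'+n,l)
    m=(abs(l[:,2]-.077)<.0035)&(abs(l[:,0])<.021)&(abs(l[:,1])<.05)
    y=l[m,1]; h,e=np.histogram(y,np.arange(-.045,.046,.003)); print(n,dict(zip((e[:-1]*1000).round().astype(int).tolist(),h.tolist())), np.percentile(y,[1,99]))
    save(cv2.resize(a[(210 if n=='side' else 220):][:100,(330 if n=='side' else 205):][:,:100],None,fx=5,fy=5,interpolation=cv2.INTER_CUBIC),'mid_'+n)
E
```

```text
[ 0.10708346 -0.32316385 -0.95559105] [ 0.01927121  0.02428412 -0.02129299]
side {-45: 0, -42: 0, -39: 0, -36: 14, -33: 19, -30: 23, -27: 21, -24: 27, -21: 21, -18: 20, -15: 0, -12: 0, -9: 0, -6: 2, -3: 8, 0: 2, 3: 0, 6: 0, 9: 0, 12: 0, 15: 4, 18: 14, 21: 18, 24: 14, 27: 19, 30: 14, 33: 19, 36: 1, 39: 0, 42: 0} [-0.03414662  0.03510599]
scene {-45: 0, -42: 0, -39: 0, -36: 15, -33: 23, -30: 22, -27: 23, -24: 22, -21: 24, -18: 8, -15: 0, -12: 0, -9: 0, -6: 1, -3: 2, 0: 1, 3: 1, 6: 0, 9: 0, 12: 0, 15: 7, 18: 12, 21: 14, 24: 15, 27: 15, 30: 15, 33: 12, 36: 0, 39: 0, 42: 0} [-0.03403906  0.0341283 ]
```

View pics/mid_side.png

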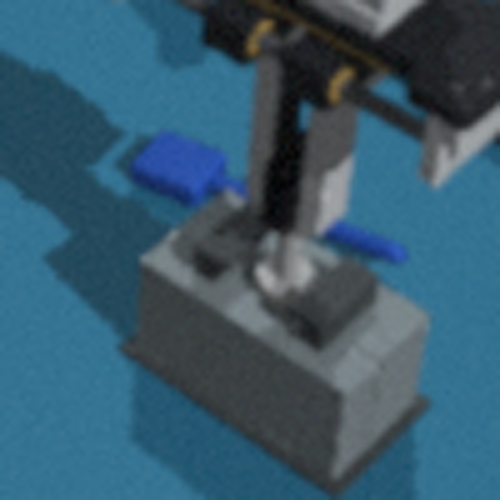

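View pics/mid_scene.png

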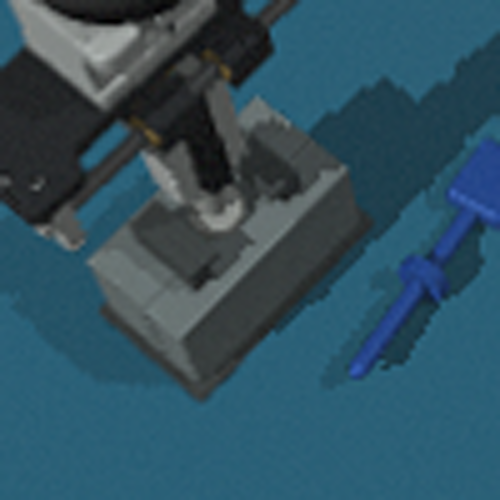

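```bash
python3 - <<'E'
from h import *
f0=status.get_obs()['contact_force']
hit=manip.movel([*HP,.14],rH,v=.06,max_force=20); o=status.get_obs(); print(hit,(o['contact_force']-f0).round(1))
if not hit:
    hit=manip.movel([*HP,.26],rH,v=.15,max_force=20); manip.sleep(.3); o=status.get_obs(); print(hit,o['tcp_pos'],o['grip_width'],o['time_s'])
    tc=o['tcp_pos']
    for n in ('side','scene'):
        a,d=optics.capture(n); P=cloud(n,d); np.savez('lift_'+n,a=a,d=d)
        q=P[d>0]; m=(np.hypot(*(q[:,:2]-tc[:2]).T)<.035)&(q[:,2]>.12)&(q[:,2]<tc[2]-.021)
        q=q[m]-tc
        for zl in np.arange(-.14,-.02,.01):
            w=q[abs(q[:,2]-zl)<.005]
            if len(w)>3: print(n,round(zl,3),len(w),(np.median(w[:,:2],axis=0)*1000).round(1),(np.ptp(w[:,:2],axis=0)*1000).round(1))
        c=proj(n,tc-[0,0,.06])[0].astype(int); save(cv2.resize(a[max(0,c[1]-50):c[1]+50,c[0]-40:c[0]+40],None,fx=5,fy=5,interpolation=cv2.INTER_CUBIC),'lift_'+n)
E
python3 -c "
import cv2,numpy as np
cv2.imwrite('pics/lift.png',np.hstack([cv2.imread('pics/lift_side.png'),cv2.imread('pics/lift_scene.png')]))"
```

```text
False [-0.9 -0.1 -0.6]
False [ 0.54093736 -0.236794    0.25947499] 0.013437159216199479 21.8667
side -0.11 13 [-5.  -0.1] [ 4.9 10.2]
side -0.1 15 [-5.7 -0.7] [6.6 7.6]
side -0.09 16 [-5.6 -1.7] [8.6 9.2]
side -0.08 22 [-5.2 -0.9] [7.  9.2]
side -0.07 12 [-5.2 -1.8] [6.6 6.5]
side -0.06 29 [-10.6  -5.1] [20.4 22.8]
side -0.05 83 [-5.5 -2.2] [25.8 27.6]
side -0.04 21 [-5.3 -0.7] [6.  8.5]
side -0.03 20 [-5.4 -2.1] [6.7 8.8]
scene -0.11 6 [ 4.3 -1.3] [4.3 4.2]
scene -0.1 12 [4.5 0.1] [6.3 7.9]
scene -0.09 11 [4.9 0.4] [7.4 6.8]
scene -0.08 13 [4.9 0.2] [7.6 7.7]
scene -0.06 17 [12.  -4.8] [15.7 16.8]
scene -0.05 93 [ 4.8 -0.3] [25.2 24.6]
scene -0.04 15 [ 4.3 -0.8] [6.2 9. ]
scene -0.03 8 [ 4.8 -0.3] [3.9 4.8]
```

View pics/lift.png

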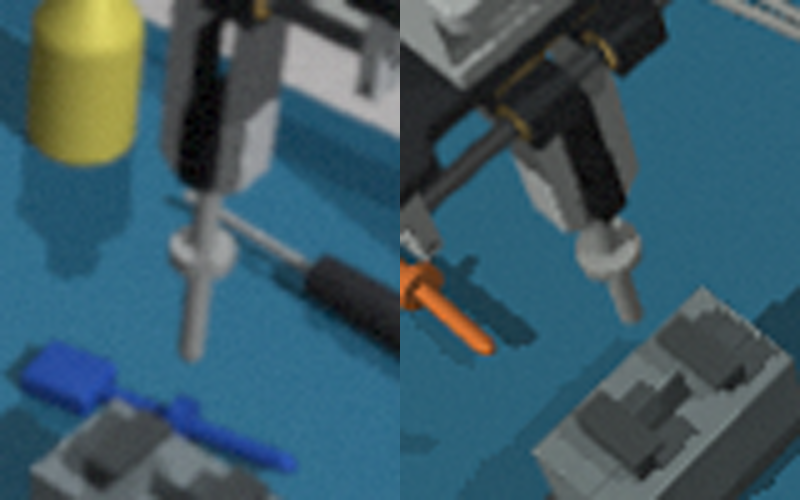

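The pin is free, upright and held. Next I'll hover over the eye and compare the shank with the loop inside each camera's own picture.

```bash
python3 - <<'E'
from h import *
off=np.array([-.0003,.0011])
t=EYE-off
manip.movel([*t,.26],rH,v=.25); manip.movel([*t,.203],rH,v=.12); manip.sleep(.3)
o=status.get_obs(); tc=o['tcp_pos']; print(tc,o['time_s'])
for n in ('side','scene'):
    a,d=optics.capture(n); P=cloud(n,d); np.savez('hov_'+n,a=a,d=d)
    q=P[d>0]; m=(np.hypot(*(q[:,:2]-tc[:2]).T)<.02)&(q[:,2]>.09)&(q[:,2]<.135); q=q[m]
    print(n,len(q),np.median(q,axis=0),np.polyfit(q[:,2],q[:,0],1)[0],np.polyfit(q[:,2],q[:,1],1)[0])
    c=proj(n,np.array([*EYE,.085]))[0].astype(int); save(cv2.resize(a[c[1]-35:c[1]+35,c[0]-28:c[0]+28],None,fx=7,fy=7,interpolation=cv2.INTER_CUBIC),'hov_'+n); print(c)
E
python3 -c "
import cv2,numpy as np
cv2.imwrite('pics/hov.png',np.hstack([cv2.imread('pics/hov_side.png'),cv2.imread('pics/hov_scene.png')]))"
```

```text
[0.56303956 0.07577665 0.20354136] 24.2917
side 66 [0.55873258 0.07420672 0.10879299] -0.023981707174097668 -0.22865971562945517
[287 193]
scene 48 [0.56651648 0.07506326 0.10764419] 0.060720282225969445 -0.3529280898627832
[335 173]
```

View pics/hov.png

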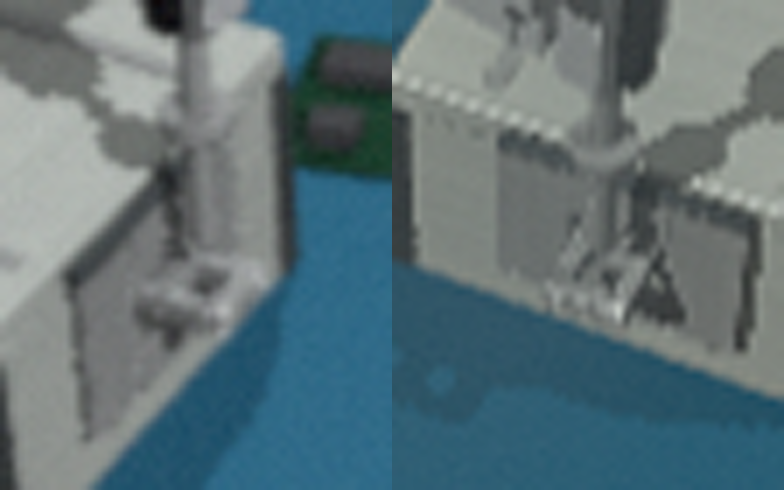

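Both crops show the shank in line with the loop's dark hole (side (208,278), scene (608,270)). I'll lower it with a force guard.

```bash
python3 - <<'E'
from h import *
t=EYE-np.array([-.0003,.0011])
f0=status.get_obs()['contact_force']
for z in (.185,.17,.155,.142):
    hit=manip.movel([*t,z],rH,v=.06,max_force=10); o=status.get_obs(); print(z,hit,(o['contact_force']-f0).round(1),o['tcp_pos'].round(4))
    if hit: break
for n in ('side','scene'):
    a,d=optics.capture(n)
    c=proj(n,np.array([*EYE,.085]))[0].astype(int); save(cv2.resize(a[c[1]-35:c[1]+35,c[0]-28:c[0]+28],None,fx=7,fy=7,interpolation=cv2.INTER_CUBIC),'ins_'+n)
E
python3 -c "
import cv2,numpy as np
cv2.imwrite('pics/ins.png',np.hstack([cv2.imread('pics/ins_side.png'),cv2.imread('pics/ins_scene.png')]))"
```

```text
0.185 False [0.3 1.  0.3] [0.5625 0.0756 0.1845]
0.17 False [-0.1 -0.3 -0.1] [0.5626 0.0756 0.1696]
0.155 False [ 0.1  0.3 -0.2] [0.5626 0.0757 0.1545]
0.142 False [ 0.3  0.1 -0. ] [0.5626 0.0757 0.1416]
```

View pics/ins.png

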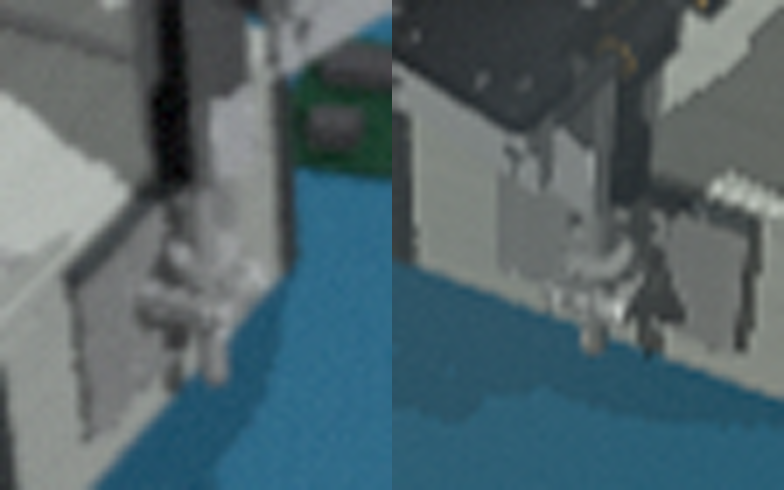

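The shank now shows below the loop at (213,370) and (592,340). I'll lower until the collar seats, then release.

```bash
python3 - <<'E'
from h import *
t=EYE-np.array([-.0003,.0011])
f0=status.get_obs()['contact_force']
hit=manip.movel([*t,.1325],rH,v=.02,max_force=5); o=status.get_obs(); print(hit,(o['contact_force']-f0).round(1),o['tcp_pos'].round(4))
fingers.set_gripper(.04); manip.sleep(.2)
z=o['tcp_pos'][2]
manip.movel([*t,z+.06],rH,v=.1); manip.movel([*t,z+.12],rH,v=.2)
w=t-np.array([.02,.0]); manip.movel([w[0],w[1]-.05,.3],rH,v=.25); manip.sleep(.3)
print(status.get_obs()['time_s'])
for n in ('side','scene'):
    a,d=optics.capture(n); P=cloud(n,d)-CC; l=P@RC
    m=(d>0)&(abs(l[...,0])<.06)&(abs(l[...,1])<.09)&(l[...,2]>.08)&(l[...,2]<.14)
    A=np.linalg.lstsq(np.c_[l[m][:,:2],np.ones(m.sum())],l[m][:,2],rcond=None)[0]; print(n,'lid',A.round(3))
    m=(d>0)&(abs(abs(l[...,1])-.036)<.012)&(l[...,0]<-.05)&(l[...,0]>-.14)&(l[...,2]>.035)&(l[...,2]<.095)
    print('hasp',m.sum(),np.polyfit(l[m][:,2],l[m][:,0],1).round(3))
    q=l[(d>0)&(np.hypot(l[...,0]+.092,l[...,1])<.03)&(l[...,2]>.115)]; print('handle',np.percentile(q,[2,50,98],axis=0).round(4).tolist())
    c=proj(n,np.array([*EYE,.1]))[0].astype(int); save(cv2.resize(a[c[1]-50:c[1]+50,c[0]-40:c[0]+40],None,fx=5,fy=5,interpolation=cv2.INTER_CUBIC),'end_'+n); save(a,'endf_'+n)
T=T_tool(); a,d=optics.capture('wrist'); save(a,'end_w')
E
python3 -c "
import cv2,numpy as np
cv2.imwrite('pics/end.png',np.hstack([cv2.imread('pics/end_side.png'),cv2.imread('pics/end_scene.png')]))"
```

```text
True [0.9 0.5 5.7] [0.563  0.0758 0.1347]
29.2583
side lid [0.001 0.001 0.111]
hasp 139 [-0.004 -0.073]
handle [[-0.1021, -0.01, 0.1217], [-0.0905, 0.0087, 0.1572], [-0.0649, 0.0231, 0.4215]]
scene lid [ 0.003 -0.001  0.11 ]
hasp 229 [-0.023 -0.071]
handle [[-0.1201, -0.022, 0.1282], [-0.0971, -0.0036, 0.3962], [-0.0662, 0.0147, 0.4245]]
```

View pics/end.png

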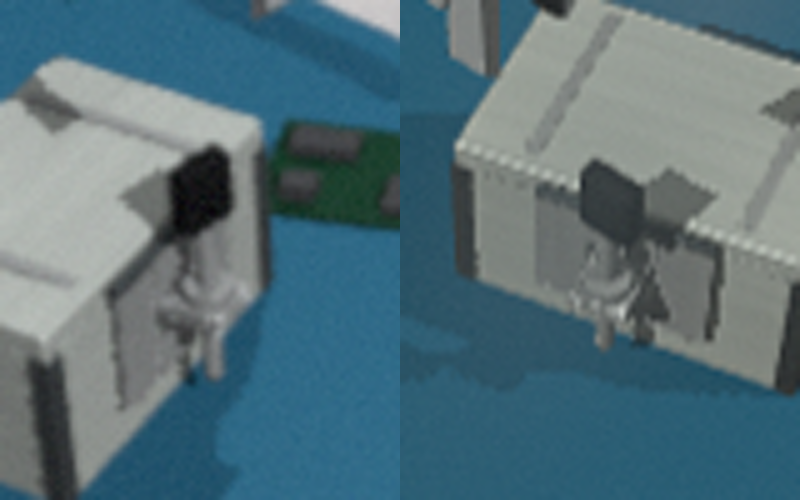

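View pics/endf_side.png

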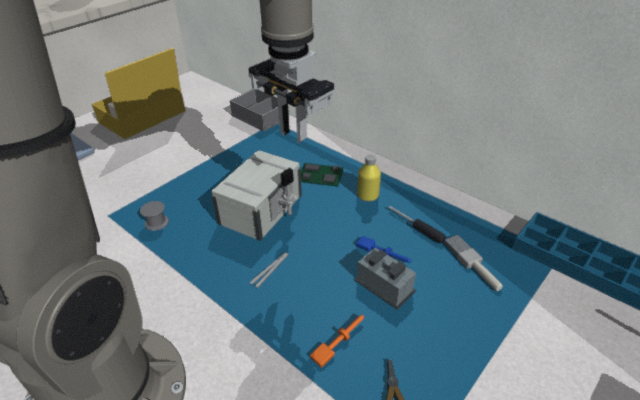

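The pin stands upright through the loop with its collar on it. The lid and hasp are shut, the gripper is clear, and the bystanders are in place.

```bash
python3 - <<'E'
from h import *
print(manip.close_job())
E
```

```text
the job is handed in; nothing more can be done
None
```

The case is locked and the job is handed in, at about 29 s on the robot's clock; no verdict was reported.

**What I did**
- I pushed the lid shut and swung the hasp flat over the staple.
- I gripped the black-handled pin and rocked it ±11 mm along the holder. Both jaws moved about 9 mm outward by depth, from ±25 mm to ±34 mm.
- I pulled the pin out and lowered it through the loop until the collar seated with a 5.7 N contact. Then I let go and backed away.

**Last checks**
- **Lid:** tilt about 0.003 rad or less in both cameras.
- **Hasp:** its slope came out at 0.004 rad (side) and 0.023 rad (scene), so it is flat.
- **Pin:** it looks upright in both cameras, with its collar on the loop and the shank showing below. The side camera put the handle's top near 157 mm, where 159 mm would be fully seated. I did not measure its tilt or its centring after release.
- **Bystanders:** they look unmoved in the side picture; I did not measure them.

**Disagreements**
- The scene and side cameras differed by about 4 mm in x on the case and the holder. I averaged them and used the wrist camera to place the eye.
- The final scene-camera reading of the handle was spoiled by gripper points, so I ignored it.
- The blue and orange look-alike pins had toppled by the first picture after the lid push. The robot had not been near them, and I left them where they lay.

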